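# Click the jar's cap shut

### The arm

A 6-joint arm with a two-finger parallel gripper is mounted at the origin on the work surface. World frame = base frame: x ahead of the robot, y to its left, z up, the work surface at z = 0. Lengths are in m, angles in rad, forces in N, time in s.
With the tool pointing down it reaches from about 0.325 to 0.775 m from the base axis. Payload 9.3 kg.
Tool frame: the origin (TCP) lies midway between the tips of the shut fingers; the grasp point (between the pads) lies 19 mm behind it (manip.tcp_to_grasp is the distance from the TCP to the grasp point, in m); z points along the fingers, y is the line along which they close (so a half turn about z gives the same grasp; the last joint's range is limited). The gripper opens to 85 mm and grips with 20 to 120 N. Pads are 22 mm wide; open, the fingers measure 114 mm over their backs; the gripper's body (76 mm by 85 mm) begins 54 mm behind the grasp point. The pads swing forward as they close: fully open they stand 13 mm farther back than shut.
Start: joints at [-1.255, 0.259, 0.021, 1.334, 0, 1.418], TCP at [0.248, -0.491, 0.231] pointing down, gripper open.
Joint ranges: [-3.04, 3.04], [-0.91, 1.82], [-1.04, 1.36], [-1.92, 1.95], [-1.52, 1.45], [-3.14, 3.14]. Speed limits (rad/s): [2.22, 2.22, 2.79, 3.14, 3.14, 3.14].

### API

Orientations are given as a 3x3 rotation matrix whose columns are the frame's x, y, z axes.
In Python, from rig import monitor, cams, ticket, manip gives the robot as it stands. The module is installed in compiled form; this text tells all that it offers.
- The arm moves only by the tool move_arm, never from a script. Its arguments are lists of equal length, an entry for each row: "travel": the shift along the tool's x, y, z in mm, a list of three; "rot": the turn, a rotation vector about the tool's x, y, z in rad, a list of three. A call has 1 to 8 rows; each row is the pose to reach, as a shift and turn from the pose commanded when the call began, along the tool's axes at that moment; what a row does not reach only later rows make up. A row lasts 1/10 s, in which the tool goes at most 50 mm and 8.59 degrees, less where a joint would pass 70% of its speed; a pose out of reach is approached as far as the arm can. A call with a gripper value outside its range is refused whole. "grip" is the gripper command: -1 is shut, 1 is fully open, values between are in proportion, set as the call begins (left out, the last holds). The fingers move at their own pace and stop on an object; "force" is the grip in N (left out, the last holds). Time passes only in rows, so rows that repeat a pose let the fingers close. It gives the time, the measured TCP pose, the force, the opening and the grip force at its end, in the units of the state.
- monitor.get_obs(): the state, without advancing time (a new reading comes with each control period).
- cams.get_image(name): name is "scene" or "side" or "wrist"; returns a dict with "frame" (400x640x3 uint8, red, green, blue), "range_z" (400x640 float32, m along the optical axis (not along the pixel's ray), 0 where there is no reading), "fovy" (degrees; the focal length in pixels is half the picture's height over the tangent of half this angle, whatever the lens; pixels are square), "cx", "cy" (the principal point, pixels), "extrinsics" (4x4, takes a point from camera to world coordinates). Camera axes: x right, y down, z forward; pixel columns grow to the right and rows downward; lengths in m; the calibration is good to about 2 mm. A picture is of the moment at which its call begins.
- ticket.close_job(): hands the job in; it is judged then, once.
The state is a dict: "clock": time; "q": joint angles; "joint_velocities": joint speeds; "tau": joint torques, N m; "ee_pos": TCP position; "tcp_rot": TCP orientation; "wrist_force": force on the tool from outside, world axes, zero at the start; "ft_torque": the same for the moment, N m; "grip_width": finger opening in m; "gripper_force": force on a finger pad.
Only numpy, scipy, OpenCV 4.12 (cv2) and the standard library are available. Lean on these libraries where they do the work, as an engineer would, in place of code of your own. Each camera call takes 0.05 s, during which the arm holds its last target. There are 200 camera calls.

### The job

The jar that stands on the round mirrored tray has been left with its cap loose. Take the cap by its bar and turn it clockwise (seen from above) until it is fully home and its ratchet has slipped over at least two clicks, then let go. Leave the cap of the other, identical jar, which stands straight on the marble, as it is.

Things in the scene. Friction and masses are not known exactly. Their poses are not given: they have to be found in the camera images.
- cap_grip (a point): Grip point of the loose cap of the fixed jar on the round tray (200 mm across). The cap is a ribbed steel disc 75 mm across with one upright bar on top, 56 mm long, 16 wide, 28 high, to be pinched across the 16. The point is on the turning axis in the bar, 5 mm below its top, 23 above the disc, 165 above the marble. x along the bar, y across, z up; turns with the bar. Jar 90 mm across
- collar (a joint): Turn of the cap's threaded collar (plain ring with one dark tick, under the ribbed disc), rad, growing clockwise from above. Starts at 0.3 to 0.6; fully home at its hard stop, 0.9. Needs 0.05 N m. The cap does not rise or sink
- cap (a joint): Slip of the ribbed top with the bar on the collar, rad, growing clockwise from above; 0 at first, a click per 0.087 (5 degrees). Both turn as one until the collar is at its stop; then at 0.22 N m the top slips clockwise, smoothly, without harm or spring-back, as far as one likes. The bar must turn 0.48 to 0.78 rad in all, depending on the start; 1.1 rad always does
- spare_end (a point): One end of the bar, 28 mm from the axis, 155 mm above the marble, on the cap of the other jar, which is identical but stands straight on the marble, left or right of the tray. x runs along the bar, away from the axis. Its cap is shut already; leave it alone

How it is judged:
By the outcome, as a careful person would: the job done as asked, in the order asked, and still so for the second after the job is handed in, with the robot touching nothing.
It also fails if it takes over 29 s, if anything falls off the work surface, if the arm or the gripper's body presses on something with over 40 N, if the wrist force passes 120 N, or if a joint passes its speed limit or range.

## Working session

There is one attempt and no reset: what is moved stays moved. The work goes in short steps, Python scripts to look and compute and a tool call to move; the robot and the scene stay as the last step left them, time stands still between calls to the robot, and variables do not carry over. Pictures are saved under pics/ and viewed, at most 10 in all, crops included, and the job is handed in when it is done.

Besides the shell and the picture viewer there is one more tool, called after "Request:" by a JSON object that holds its "op" and its "data". move_arm: Moves the arm, as the interface text tells. Its arguments: {"type":"object","properties":{"travel":{"type":"array","items":{"type":"array","items":{"type":"number"}}},"rot":{"type":"array","items":{"type":"array","items":{"type":"number"}}},"grip":{"type":"number"},"force":{"type":"number"}},"required":["travel","rot"]}

```bash
mkdir -p pics; cat > h.py <<'E'
import numpy as np, cv2
from rig import monitor, cams, ticket, manip
def grab(n):
    d=cams.get_image(n); d['f']=200/np.tan(np.radians(d['fovy'])/2); return d
def pts(d):
    v,u=np.mgrid[0:400,0:640]; z=d['range_z']
    p=np.stack([(u-d['cx'])/d['f']*z,(v-d['cy'])/d['f']*z,z],-1)
    E=np.array(d['extrinsics']); return p@E[:3,:3].T+E[:3,3]
def ray(d,u,v,h):
    E=np.array(d['extrinsics']); r=E[:3,:3]@np.array([(u-d['cx'])/d['f'],(v-d['cy'])/d['f'],1]); o=E[:3,3]
    return o+r*(h-o[2])/r[2]
E
python3 - <<'E'
from h import *
ims=[]
for n in ['scene','side']:
    d=grab(n); np.savez('pics/'+n+'.npz',**d); ims.append(d['frame'][:,:,::-1]); print(n,np.round(d['extrinsics'],3).tolist(),d['fovy'],d['cx'],d['cy'],(d['range_z']>0).mean())
    cv2.imwrite(f'pics/{n}0.png',ims[-1])
print({k:np.round(v,3).tolist() for k,v in monitor.get_obs().items()}, manip.tcp_to_grasp)
E
```

```text
scene [[-0.009, 0.568, -0.823, 1.116], [1.0, -0.001, -0.011, 0.03], [-0.007, -0.823, -0.568, 0.557], [0.0, 0.0, 0.0, 1.0]] 55.68683983604657 314.42155595250335 195.50974529927566 0.9959375
side [[-0.961, -0.197, 0.193, 0.425], [-0.275, 0.628, -0.728, 0.583], [0.023, -0.753, -0.658, 0.703], [0.0, 0.0, 0.0, 1.0]] 44.41752525066468 318.29617744102507 198.90698706262717 0.995921875
{'clock': 0.1, 'q': [-1.255, 0.259, 0.021, 1.334, -0.0, 1.418], 'joint_velocities': [-0.002, -0.003, 0.002, 0.001, 0.001, -0.0], 'tau': [0.006, -55.669, 34.507, 0.011, -0.0, -0.0], 'ee_pos': [0.248, -0.49, 0.231], 'tcp_rot': [[0.892, 0.452, -0.0], [0.452, -0.892, 0.001], [0.0, -0.001, -1.0]], 'wrist_force': [-0.155, -0.235, -0.444], 'ft_torque': [0.035, -0.036, 0.008], 'gripper_force': 0.0, 'grip_width': 0.085} 0.0187
```

View pics/scene0.png

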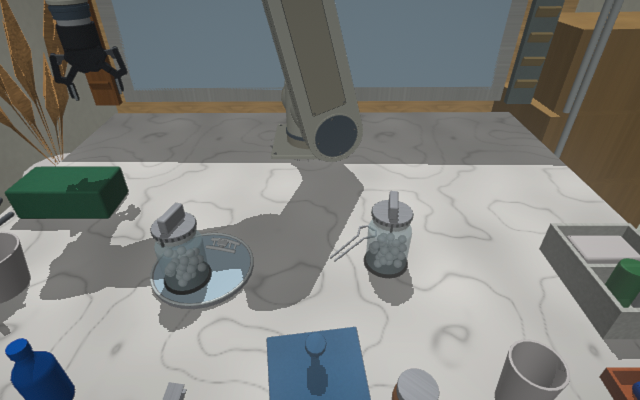

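View pics/side0.png

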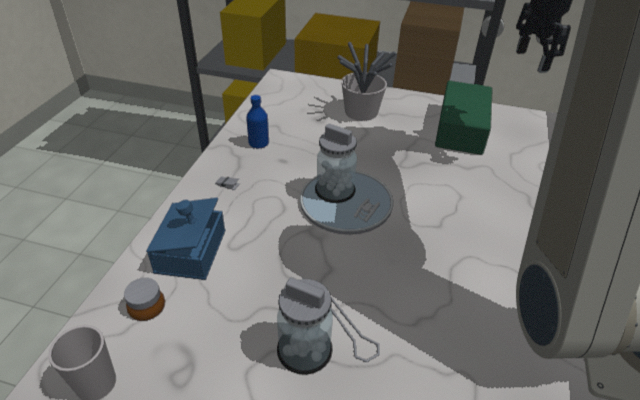

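The scene view shows the tray with the target jar: cap at about (174,228), bar at (171,219). The spare jar is at (392,215). In the side view the target cap is at (338,140) and the spare at (305,300). Next I measure heights and axes from both views.

```bash
python3 - <<'E'
from h import *
for n,b in [('scene',(140,195,210,265)),('side',(310,115,365,165)),('scene',(360,180,425,250))]:
    d=dict(np.load(f'pics/{n}.npz')); P=pts(d); u0,v0,u1,v1=b
    p=P[v0:v1,u0:u1].reshape(-1,3)
    print(n,np.histogram(p[:,2],np.arange(0.0,0.19,.01))[0])
    t=p[(p[:,2]>.163)&(p[:,2]<.18)]; m=p[(p[:,2]>.134)&(p[:,2]<.150)]
    for nm,q in(('top',t),('disc',m)):
        if len(q)<6: continue
        r=cv2.minAreaRect((q[:,:2]*1000).astype(np.float32)); c,R=cv2.minEnclosingCircle((q[:,:2]*1000).astype(np.float32))
        e=np.linalg.eigh(np.cov(q[:,:2].T))[1][:,1]
        print(nm,len(q),np.median(q[:,2]).round(4),q.mean(0).round(4),'rect',np.round(r[0],1),np.round(r[1],1),'pca deg',np.degrees(np.arctan2(e[1],e[0])).round(1),'circ',np.round(c,1),round(R,1))
E
```

```text
scene [1153  125   10    3    7   20   40   79  167  224  339  240  148  189
  627  137  225   77]
top 258 0.1693 [ 0.6062 -0.2224  0.1686] rect [ 602.4 -223.1] [17.3 56.9] pca deg 162.7 circ [ 603.1 -221.6] 28.7
disc 762 0.1419 [ 0.6151 -0.2163  0.1417] rect [ 607.7 -222. ] [69.1 76.8] pca deg 124.9 circ [ 603.5 -224.1] 39.3
side [880  32   0   0   0   0   0   0   4  22 167 177 113 126 415 115 157  62]
top 186 0.1693 [ 0.6013 -0.2215  0.1685] rect [ 601.3 -223.9] [17.7 56.8] pca deg 165.0 circ [ 601.8 -222. ] 28.5
disc 514 0.1422 [ 0.6    -0.2086  0.142 ] rect [ 600.  -216.8] [75.6 63.5] pca deg -175.5 circ [ 601.2 -223.9] 39.0
scene [1319    0    0    0    7   27   58  154  178  304  201  124  149  638
   43  147   53    0]
disc 71 0.1414 [0.5744 0.1612 0.1417] rect [559.5 163.6] [31.8 40.9] pca deg -176.3 circ [559.8 166.9] 22.9
```

```bash
python3 - <<'E'
from h import *
d=dict(np.load('pics/scene.npz')); P=pts(d)
q=P[165:215,5:130].reshape(-1,3); q=q[q[:,2]>.02]; print('green',q.min(0),q.max(0))
for n,b in [('scene',(140,195,210,265)),('side',(310,115,365,165))]:
    d=dict(np.load(f'pics/{n}.npz')); P=pts(d); u0,v0,u1,v1=b
    p=P[v0:v1,u0:u1].reshape(-1,3); q=p[p[:,2]>.155]
    r=cv2.minAreaRect((q[:,:2]*1000).astype(np.float32)); print(n,r, np.array(cv2.boxPoints(r)).round(1).tolist())
    # fit top edges line
    t=p[p[:,2]>.1675]; print(cv2.fitLine((t[:,:2]*1000).astype(np.float32),cv2.DIST_L2,0,.01,.01).ravel(),len(t))
E
```

```text
green [ 0.28872094 -0.68877351  0.02001097] [1.11560898 0.02980422 0.55675045]
scene ((853.9263916015625, -111.93505859375), (593.479248046875, 45.316673278808594), 24.075502395629883) [[573.7999877929688, -212.3000030517578], [592.2000122070312, -253.6999969482422], [1134.0999755859375, -11.600000381469727], [1115.5999755859375, 29.799999237060547]]
[ 8.9723474e-01  4.4155389e-01  6.6797418e+02 -1.9208130e+02] 219
side ((503.0870361328125, 167.59930419921875), (52.20751953125, 844.5546264648438), 14.203301429748535) [[374.20001220703125, 570.5999755859375], [581.4000244140625, -248.1999969482422], [632.0, -235.39999389648438], [424.79998779296875, 583.4000244140625]]
[ 2.1653007e-01 -9.7627592e-01  5.8923230e+02 -1.6509595e+02] 139
```

Request:
{"op": "move_arm", "data": {"travel": [[50, -9, -10], [100, -18, -20], [150, -27, -20], [200, -36, -20], [250, -45, -20], [300, -54, -20], [350, -63, -20], [400, -72, -20]], "rot": [[0, 0, -0.14], [0, 0, -0.28], [0, 0, -0.42], [0, 0, -0.56], [0, 0, -0.7], [0, 0, -0.84], [0, 0, -0.98], [0, 0, -1.12]], "grip": 1}}

```text
clock: 0.9
ee_pos: [0.5675, -0.2491, 0.251]
tcp_rot: [[-0.024, 1.0, -0.0], [1.0, 0.024, 0.0], [0.0, -0.0, -1.0]]
wrist_force: [0.5, -1.0, 0.4]
grip_width: 0.0855
gripper_force: 0.0
```

Request:
{"op": "move_arm", "data": {"travel": [[13, 17, 0], [26, 35, 0], [26, 35, 0], [26, 35, 0], [26, 35, 0], [26, 35, 0], [26, 35, 0], [26, 35, 0]], "rot": [[0, 0, -0.148], [0, 0, -0.296], [0, 0, -0.444], [0, 0, -0.592], [0, 0, -0.74], [0, 0, -0.888], [0, 0, -1.036], [0, 0, -1.18]]}}

```text
clock: 1.7
ee_pos: [0.6006, -0.224, 0.2508]
tcp_rot: [[-0.934, 0.358, -0.001], [0.358, 0.934, 0.0], [0.001, 0.0, -1.0]]
wrist_force: [-0.0, -1.5, -0.2]
grip_width: 0.0853
gripper_force: 0.0
```

```bash
python3 - <<'E'
from h import *
w=grab('wrist'); np.savez('pics/wrist.npz',**w); cv2.imwrite('pics/w1.png',w['frame'][:,:,::-1])
def an(n,d,b=(0,0,640,400)):
    P=pts(d); u0,v0,u1,v1=b; ok=d['range_z'][v0:v1,u0:u1]>0
    p=P[v0:v1,u0:u1][ok]; p=p[np.hypot(p[:,0]-.602,p[:,1]+.223)<.045]
    for lo,hi in((.16,.176),(.1665,.175)):
        q=p[(p[:,2]>lo)&(p[:,2]<hi)]
        if len(q)<6: continue
        r=cv2.minAreaRect((q[:,:2]*1000).astype(np.float32)); l=cv2.fitLine((q[:,:2]*1000).astype(np.float32),cv2.DIST_L2,0,.01,.01).ravel()
        print(n,len(q),np.median(q[:,2]).round(4),np.round(r[0],1),np.round(r[1],1),round(r[2],1),'line',np.degrees(np.arctan2(l[1],l[0])).round(1),l[2:])
an('scene',dict(np.load('pics/scene.npz')),(140,195,210,265)); an('side',dict(np.load('pics/side.npz')),(310,115,365,165)); an('wrist',w)
o=monitor.get_obs(); print(o['ee_pos'],o['q'].round(3) if hasattr(o['q'],'round') else o['q'],o['tcp_rot'])
E
```

```text
scene 302 0.169 [ 602.8 -223.5] [17.3 57.9] 73.8 line -17.6 [ 607.3345  -222.22444]
scene 212 0.1696 [ 602.2 -223.2] [16.9 56.6] 73.0 line -16.9 [ 604.8874  -222.72356]
side 219 0.1688 [ 601.3 -223.9] [17.7 56.8] 74.4 line -15.4 [ 601.03815 -220.81673]
side 142 0.1698 [ 601.1 -223.9] [17.7 55.2] 74.3 line -15.9 [ 601.06384 -222.5419 ]
wrist 1188 0.1698 [ 600.9 -224.6] [15.9 55.4] 74.0 line -16.1 [ 599.298   -224.05196]
wrist 1161 0.1698 [ 600.9 -224.6] [15.9 55.4] 74.0 line -16.0 [ 599.84955 -224.21497]
[ 0.60059888 -0.22402509  0.25077494] [-0.488  0.417  0.306  1.461  0.    -0.13 ] [[-9.36575224e-01  3.50465657e-01 -8.20675611e-04]
 [ 3.50465369e-01  9.36575570e-01  4.76227213e-04]
 [ 9.35526011e-04  1.58404228e-04 -9.99999550e-01]]
```

View pics/w1.png

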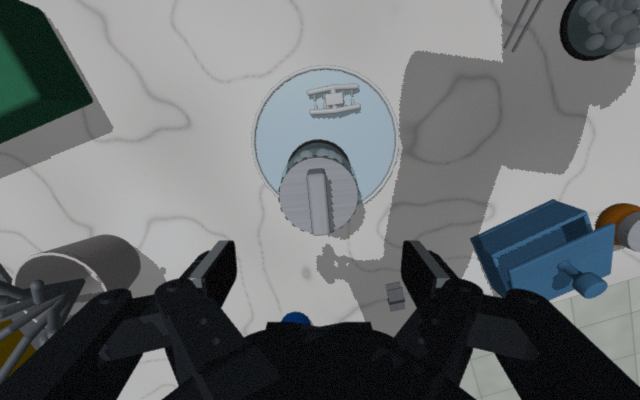

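Both views and the wrist agree: bar centre (0.6015, -0.224), top at 0.170, yaw 164°, 16 x 56 mm. In the wrist view the bar is at (318,200), midway between the open fingers. Now I descend and grip.

Request:
{"op": "move_arm", "data": {"travel": [[-1, 0, 20], [-1, 0, 45], [-1, 0, 70], [-1, 0, 85], [-1, 0, 95], [-1, 0, 103], [-1, 0, 103]], "rot": [[0, 0, -0.085], [0, 0, -0.085], [0, 0, -0.085], [0, 0, -0.085], [0, 0, -0.085], [0, 0, -0.085], [0, 0, -0.085]]}}

```text
clock: 2.45
ee_pos: [0.6014, -0.2243, 0.1475]
tcp_rot: [[-0.959, 0.285, -0.001], [0.285, 0.959, 0.001], [0.001, 0.0, -1.0]]
wrist_force: [-1.1, 0.1, -0.2]
grip_width: 0.0855
gripper_force: 0.0
```

Request:
{"op": "move_arm", "data": {"travel": [[0, 0, 0], [0, 0, 0], [0, 0, 0], [0, 0, 0], [0, 0, 0], [0, 0, 0], [0, 0, 0], [0, 0, 0]], "rot": [[0, 0, 0], [0, 0, 0], [0, 0, 0], [0, 0, 0], [0, 0, 0], [0, 0, 0], [0, 0, 0], [0, 0, 0]], "grip": -1, "force": 50}}

```text
clock: 3.25
ee_pos: [0.6017, -0.2247, 0.1487]
tcp_rot: [[-0.959, 0.284, 0.001], [0.284, 0.959, -0.001], [-0.001, -0.0, -1.0]]
wrist_force: [-1.1, -1.0, 5.6]
grip_width: 0.0149
gripper_force: 50.3
```

Gripped, width about 15–16 mm. I lift 1 mm to ease the contact and turn clockwise (+z of the tool).

Request:
{"op": "move_arm", "data": {"travel": [[0, 0, -1], [0, 0, -1], [0, 0, -1], [0, 0, -1], [0, 0, -1], [0, 0, -1], [0, 0, -1], [0, 0, -1]], "rot": [[0, 0, 0.05], [0, 0, 0.12], [0, 0, 0.2], [0, 0, 0.28], [0, 0, 0.36], [0, 0, 0.44], [0, 0, 0.5], [0, 0, 0.55]]}}

```text
clock: 4.05
ee_pos: [0.6019, -0.2242, 0.1488]
tcp_rot: [[-0.668, 0.745, 0.0], [0.745, 0.668, 0.001], [0.0, 0.001, -1.0]]
wrist_force: [1.9, -0.4, -1.2]
grip_width: 0.0152
gripper_force: 49.6
```

```bash
python3 - <<'E'
from rig import monitor
o=monitor.get_obs(); print({k:o[k] for k in('q','wrist_force','ft_torque','grip_width')})
E
```

```text
{'q': array([-4.87398242e-01,  4.47036296e-01,  9.58936192e-02,  1.21974221e+00,
        6.83826506e-04,  3.52523166e-01]), 'wrist_force': array([ 1.91766155, -0.37391975, -1.17393882]), 'ft_torque': array([ 0.090791  , -0.47275492,  0.05913553]), 'grip_width': 0.01518846235801426}
```

Request:
{"op": "move_arm", "data": {"travel": [[0, 0, 0], [0, 0, 0], [0, 0, 0], [0, 0, 0], [0, 0, 0], [0, 0, 0], [0, 0, 0], [0, 0, 0]], "rot": [[0, 0, 0.06], [0, 0, 0.13], [0, 0, 0.21], [0, 0, 0.29], [0, 0, 0.37], [0, 0, 0.45], [0, 0, 0.54], [0, 0, 0.62]]}}

```text
clock: 4.85
ee_pos: [0.6025, -0.224, 0.1488]
tcp_rot: [[-0.11, 0.994, 0.001], [0.994, 0.11, 0.001], [0.001, 0.001, -1.0]]
wrist_force: [5.2, -0.6, -2.0]
grip_width: 0.015
gripper_force: 49.6
```

```bash
python3 - <<'E'
from rig import monitor
o=monitor.get_obs(); print({k:o[k] for k in('q','wrist_force','ft_torque','grip_width','tcp_rot')})
E
```

```text
{'q': array([-0.48710049,  0.4472531 ,  0.09616306,  1.21911249,  0.00141879,
        0.97343548]), 'wrist_force': array([ 5.21051026, -0.5802664 , -1.98639556]), 'ft_torque': array([ 0.1384737 , -1.0442217 ,  0.20087559]), 'grip_width': 0.014964513273347104, 'tcp_rot': array([[-1.10037997e-01,  9.93926670e-01,  1.18882381e-03],
       [ 9.93927027e-01,  1.10036869e-01,  9.75836897e-04],
       [ 8.39095868e-04,  1.28898326e-03, -9.99998817e-01]])}
```

The moment rose from 0.06 to 0.20 N m, so the top is at the stop and slipping. The bar has been turned about 1.17 rad. I release, lift and check.

Request:
{"op": "move_arm", "data": {"travel": [[0, 0, 0], [0, 0, 0], [0, 0, 0], [0, 0, 0], [0, 0, 0], [0, 0, 0], [0, 0, 0]], "rot": [[0, 0, 0], [0, 0, 0], [0, 0, 0], [0, 0, 0], [0, 0, 0], [0, 0, 0], [0, 0, 0]], "grip": 1}}

```text
clock: 5.55
ee_pos: [0.6016, -0.2245, 0.1493]
tcp_rot: [[-0.113, 0.994, 0.0], [0.994, 0.113, -0.0], [-0.0, 0.0, -1.0]]
wrist_force: [0.9, -0.7, 0.1]
grip_width: 0.0854
gripper_force: 0.0
```

Request:
{"op": "move_arm", "data": {"travel": [[0, 0, -10], [0, 0, -30], [0, 0, -60], [0, 0, -90], [0, 0, -110], [0, 0, -110]], "rot": [[0, 0, 0], [0, 0, 0], [0, 0, 0], [0, 0, 0], [0, 0, 0], [0, 0, 0]]}}

```text
clock: 6.15
ee_pos: [0.6025, -0.2249, 0.2633]
tcp_rot: [[-0.113, 0.994, 0.005], [0.994, 0.113, -0.003], [-0.003, 0.005, -1.0]]
wrist_force: [0.4, -0.5, -0.0]
grip_width: 0.0852
gripper_force: 0.0
```

```bash
python3 - <<'E'
from h import *
w=grab('wrist'); cv2.imwrite('pics/w2.png',w['frame'][:,:,::-1])
P=pts(w); p=P[w['range_z']>0]; p=p[(np.hypot(p[:,0]-.602,p[:,1]+.223)<.045)&(p[:,2]>.16)&(p[:,2]<.176)]
print(len(p),np.median(p[:,2]),cv2.minAreaRect((p[:,:2]*1000).astype(np.float32)),cv2.fitLine((p[:,:2]*1000).astype(np.float32),cv2.DIST_L2,0,.01,.01).ravel())
print(monitor.get_obs()['tcp_rot'][:,0])
E
```

```text
1090 0.16978974934457733 ((601.5249633789062, -224.77471923828125), (15.870341300964355, 56.33413314819336), 6.746168613433838) [ 1.13068454e-01 -9.93587196e-01  6.01440430e+02 -2.22711548e+02]
[-0.11281816  0.99361392 -0.00185624]
```

View pics/w2.png

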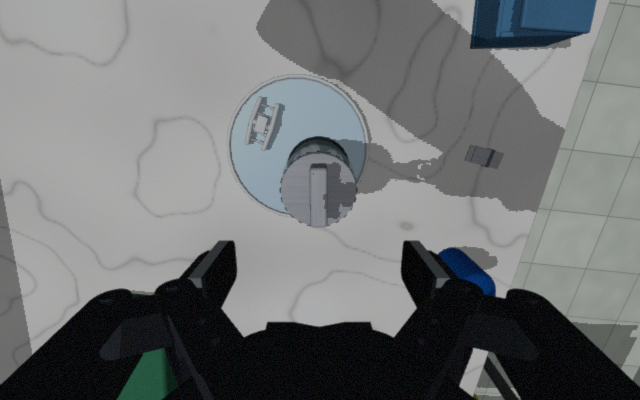

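The bar at (318,193) followed the tool from 164° to about 96.5°, a clockwise turn of 1.18 rad that covers the worst case. The gripper is clear, so I hand in.

```bash
python3 -c "
from rig import ticket
print(ticket.close_job())"
```

```text
the job is handed in; nothing more can be done
None
```

I turned the tray jar's cap 1.18 rad clockwise, more than the 1.1 rad that always brings it home plus two clicks. I then let go, lifted the gripper clear and handed the job in. The other jar was never touched.

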